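# Press a raised memory module home on a laptop board

## Robot

A 7-joint arm with a two-finger parallel gripper is mounted at the origin on the work surface. World frame = base frame: x ahead of the robot, y to its left, z up, the work surface at z = 0. Lengths are in m, angles in rad, forces in N, time in s.
With the tool pointing down it reaches from about 0.425 to 0.95 m from the base axis. Payload 4.7 kg.
Tool frame: the origin (TCP) lies between the finger pads, 19 mm behind the fingertips; this is the grasp point; z points along the fingers, y is the line along which they close (so a half turn about z gives the same grasp; the last joint's range is limited). The gripper opens to 85 mm and grips with 20 to 120 N. Pads are 22 mm wide; open, the fingers measure 114 mm over their backs; the gripper's body (76 mm by 85 mm) begins 54 mm behind the grasp point. The pads swing forward as they close: fully open they stand 13 mm farther back than shut.
Start: joints at [-1.24, 0.469, -0.049, 1.532, 0.024, 1.141, -0.082], TCP at [0.238, 0.632, 0.25] pointing down, gripper open.
Joint ranges: [-2.59, 2.59], [-0.33, 1.99], [-1.39, 1.29], [0.1, 2.45], [-1.04, 4.18], [0.21, 1.99], [-2.66, 2.66]. Speed limits (rad/s): [2.57, 2.57, 3.14, 3.14, 3.14, 3.14, 3.14].

## Interface

Orientations are given as a unit quaternion [x, y, z, w].
In Python, from workcell import robot gives the robot as it stands. The module is installed in compiled form; this text tells all that it offers.
- The arm moves only by the tool play_rows, never from a script. Its argument "series" is a list of rows, each a list of 6 numbers: the shift along the tool's x, y, z normalised to -1 to 1, where 1 is 600 mm, then the turn, a rotation vector about the tool's x, y, z normalised to -1 to 1, where 1 is pi/2 rad. In form: [[x, y, z, wx, wy, wz], ...]. A call has 1 to 5 rows; each row is the pose to reach, as a shift and turn from the pose commanded when the call began, along the tool's axes at that moment; what a row does not reach only later rows make up. A row lasts 1/8 s, in which the tool goes at most 62.5 mm and 10.7 degrees, less where a joint would pass 70% of its speed; a pose out of reach is approached as far as the arm can. A call with a number of a shift or a turn outside -1 to 1 is refused whole. A call with a gripper value outside its range is refused whole. "fingers" is the closure, from 0 (fully open) to 1 (shut), set as the call begins (left out, the last holds). The fingers move at their own pace and stop on an object; "force" is the grip in N (left out, the last holds). Time passes only in rows, so rows that repeat a pose let the fingers close. It gives the time, the measured TCP pose, the force, the opening and the grip force at its end, in the units of the state.
- robot.get_state(): the state, without advancing time (a new reading comes with each control period).
- robot.read_camera(name): name is "scene" or "side" or "wrist"; returns a dict with "frame" (400x640x3 uint8, red, green, blue), "camera_matrix" (3x3 intrinsics, pixels), "k1" (the pictures are not rectified: a ray, as slopes to the right and down, at radius r is drawn at 1 + k1 r^2 times it, then the intrinsics apply), "cam_to_world" (4x4, takes a point from camera to world coordinates). Camera axes: x right, y down, z forward; pixel columns grow to the right and rows downward; lengths in m; the calibration is good to about 2 mm. A picture is of the moment at which its call begins. There is no depth.
- robot.close_job(): hands the job in; it is judged then, once.
The state is a dict: "clock": time; "q": joint angles; "dq": joint speeds; "effort": joint torques, N m; "eef_pos": TCP position; "tool_rot": TCP orientation; "wrist_force": force on the tool from outside, world axes, zero at the start; "torque": the same for the moment, N m; "grip_width": opening from 0.0 (shut) to 1.0 (fully open); "grip_force": force on a finger pad.
Only numpy, scipy, OpenCV 4.12 (cv2) and the standard library are available. Lean on these libraries where they do the work, as an engineer would, in place of code of your own. Each camera call takes 0.05 s, during which the arm holds its last target. There are 200 camera calls.

## Task

On the laptop board in the holder, one memory module, the green one, still stands up at an angle in its socket. With the fingertips, gently press its raised edge down until the module lies fully flat in its socket, then take the hand well clear. Leave the black module beside it, the rest of the board and everything lying around alone, and pick nothing up.

Things in the scene. Friction and masses are not known exactly. Their poses are not given: they have to be found in the camera images.
- board: Blue laptop board, 130 x 254 mm, clamped level in a rail holder 344 mm long (jaws at its short edges 36 mm high), fixed. Origin on the bench under its middle; y along its long side, x away from the robot at yaw 0. Its top face is at z = 30 mm. The sockets stand at x = -30 mm, y = +43 and -43 mm; which is which changes. Ports 7 mm high near the +y edge; a loose heatsink at x = 32 mm.
- socket_a: Black socket, 38 x 75 mm, 6 mm high, fixed on the board, holding the green module. Origin on the board's top face at its middle, axes as the board's: y along the module's long side, x towards the contact bar. The module pivots about the y line at x = 16, z = 3.6 mm. Flat, it is level: free edge at x = -14 mm, circuit board's top at z = 4.3 mm, tops of its chips at z = 5.4 mm.
- module (a joint): Tilt of the green module (67.6 x 30 x 1.4 mm, four chips 1.1 mm proud), rad: 0 = raised 0.50 rad (29 degrees) from flat, 0.50 = flat, at a firm stop. Starts at 0 to 0.14; negative if pulled up. The socket grips it: it moves down under about 3 N on the free edge, stays at whatever angle it is left, and 10 N seats it.
- module_edge (a point): Middle of the green module's free (raised) long edge, on its top face; moves with it. As found 15 to 19 mm above the board's top face (45 to 49 mm above the bench), flat 4.3 mm. Its y lies along the edge, x in the module towards the contact bar, z out of the top face.
- socket_b: The same socket as socket_a with a black memory module already flat in it, to be left alone. Origin and axes as for socket_a; its middle is 86 mm from that of socket_a along y, so 18 mm lie between the two modules' ends: closed fingers keep clear of it.
- heatsink: Loose finned aluminium heatsink, 36 x 36 x 16 mm, standing on the processor in the middle of the board; origin under its middle, 32 mm above the bench.
- tweezers: Loose dark steel tweezers, 120 mm long along their y, 6 mm high, on the mat on the board's -x side.
- syringe: Loose clear flux syringe, 135 mm long along its y, 21 mm high, lying on the mat on the board's +y side.
- solder_reel: Loose blue reel of solder wire, 60 mm in diameter, 40 mm high, on the mat on the board's +y side.
- dispenser: Loose white alcohol dispenser, 62 mm in diameter, 103 mm high with a steel top, on the mat on the board's -y side.
- screw_tray: Loose black tray with small screws, 90 x 75 mm, 16 mm high, on the mat on the board's -y side.
- tape: Loose amber roll of tape lying flat, 68 mm in diameter, 12 mm high, on the mat on the board's +x side.

How it is judged:
On the way:
1. the fingertips press the green module's edge down until the module is flat (value of joint module above 0.46 rad and contact force between the fingers and socket_a above 0.3 N), for 0.05 s.
At the end, for the whole second after the job is handed in: The green module lies flat in its socket (joint above 0.46 of 0.50 rad, its edge within about 1 mm of level), the TCP is at least 80 mm from its edge, and every loose thing is at rest within 10 mm of where it was (value of joint module above 0.46 rad and distance between the grasp point and module_edge above 0.08 m and distance of each of heatsink, tweezers, syringe, solder_reel, dispenser, screw_tray, tape from where it was at the start of the episode below 0.01 m and linear speed of each of heatsink, tweezers, syringe, solder_reel, dispenser, screw_tray, tape below 0.02 m/s); the robot touches nothing.
It fails at once if the green module is leaned on or squeezed hard (over 30 N) (contact force between the arm and socket_a above 30 N).
It fails at once if the green module is pulled up instead of pressed (joint below -0.06 rad) (value of joint module below -0.06 rad).
It fails at once if the black module or its socket is pressed (over 2 N) (contact force between the arm and socket_b above 2 N).
It fails at once if the rest of the board or its holder is pressed (over 4 N) (contact force between the arm and board above 4 N).
It fails at once if a loose thing is moved more than 10 mm or lifted (distance of any of heatsink, tweezers, syringe, solder_reel, dispenser, screw_tray, tape from where it was at the start of the episode above 0.01 m).
It also fails if it takes over 32 s, if anything falls off the work surface, if the arm or the gripper's body presses on something with over 40 N, if the wrist force passes 120 N, or if a joint passes its speed limit or range.

## Working session

There is one attempt and no reset: what is moved stays moved. The work goes in short steps, Python scripts to look and compute and a tool call to move; the robot and the scene stay as the last step left them, time stands still between calls to the robot, and variables do not carry over. Pictures are saved under pics/ and viewed, at most 10 in all, crops included, and the job is handed in when it is done.

Besides the shell and the picture viewer there is one more tool, called after "Call:" as name([rows], argument=value, ...), one row to a line, values as JSON. play_rows: Moves the arm, as the interface text tells. Scaled input: -1 to 1 covers 600 mm each way for a shift and pi/2 rad each way for a turn. Its arguments: {"type":"object","properties":{"series":{"type":"array"},"fingers":{"type":"number"},"force":{"type":"number"}},"required":["series"]}

```bash
mkdir -p pics; cat > h.py <<'E'
import numpy as np, cv2, pickle
from workcell import robot
def shot(n, tag):
    r=robot.read_camera(n); cv2.imwrite(f'pics/{tag}.png', r['frame'][:,:,::-1]); pickle.dump(r,open(f'{tag}.pkl','wb')); return r
def load(tag): return pickle.load(open(f'{tag}.pkl','rb'))
def rays(r,px):
    px=np.atleast_2d(np.array(px,float)); K=np.array(r['camera_matrix']); T=np.array(r['cam_to_world'])
    d=np.stack([(px[:,0]-K[0,2])/K[0,0],(px[:,1]-K[1,2])/K[1,1]],1); u=d.copy()
    for _ in range(30): u=d/(1+r['k1']*(u**2).sum(1,keepdims=True))
    v=np.c_[u,np.ones(len(u))]@T[:3,:3].T
    return T[:3,3],v
def onplane(r,px,z):
    o,v=rays(r,px); return o+v*((z-o[2])/v[:,2])[:,None]
def proj(r,P):
    P=np.atleast_2d(P); T=np.array(r['cam_to_world']); K=np.array(r['camera_matrix'])
    c=(P-T[:3,3])@T[:3,:3]; u=c[:,:2]/c[:,2:]; u=u*(1+r['k1']*(u**2).sum(1,keepdims=True))
    return u*[K[0,0],K[1,1]]+[K[0,2],K[1,2]]
def tri(r1,p1,r2,p2):
    o1,v1=rays(r1,p1);o2,v2=rays(r2,p2);out=[]
    for a,b in zip(v1,v2):
        s=np.linalg.lstsq(np.c_[a,-b],o2-o1,rcond=None)[0]
        A=o1+a*s[0];B=o2+b*s[1];out.append(np.r_[(A+B)/2,np.linalg.norm(A-B)])
    return np.array(out)
E
python3 - <<'E'
from h import *
np.set_printoptions(precision=3,suppress=True)
for n in('scene','side','wrist'):
    r=shot(n,n+'0'); print(n,np.array(r['cam_to_world'])[:3],r['camera_matrix'][0][0],r['k1'])
s=robot.get_state();print(s['clock'],s['eef_pos'],s['tool_rot'],s['wrist_force'])
E
```

```text
scene [[ 0.383  0.738 -0.555  1.031]
 [ 0.924 -0.31   0.225 -0.162]
 [-0.006 -0.599 -0.8    0.744]] 390.8819422926395 0.01061131558919464
side [[ 0.785 -0.403  0.471 -0.019]
 [-0.62  -0.501  0.604 -0.722]
 [-0.007 -0.766 -0.643  0.883]] 498.14175587907965 -0.11017340999261428
wrist [[ 0.351  0.886  0.304  0.159]
 [ 0.936 -0.332 -0.114  0.662]
 [-0.     0.325 -0.946  0.373]] 337.8668251560852 -0.04353666770024791
0.15 [0.237 0.631 0.249] [ 0.179  0.984 -0.001 -0.   ] [-0.205 -0.024 -0.429]
```

View pics/scene0.png

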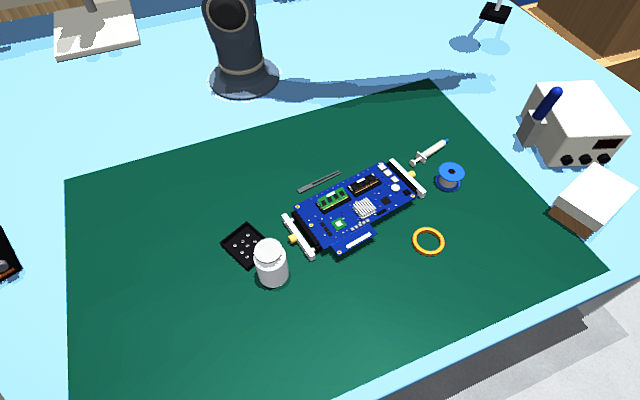

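View pics/side0.png

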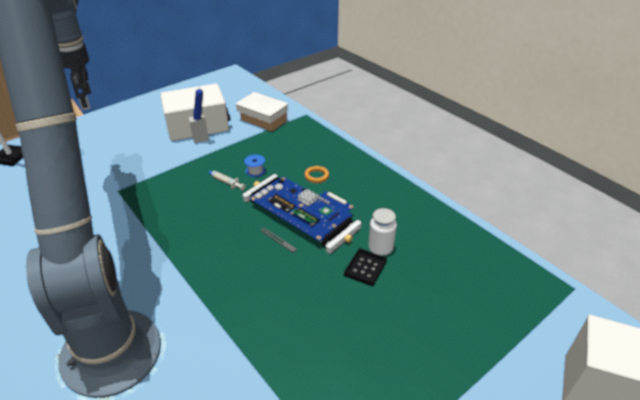

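Scene: the green module is near (333,199), black one at (363,185), tray and dispenser are on the −y side, and the tweezers at (320,182). In the side view the green module is near (305,215).

```bash
python3 - <<'E'
from h import *
np.set_printoptions(precision=4,suppress=True)
def comps(r,mask,amin):
    n,l,st,c=cv2.connectedComponentsWithStats(mask.astype(np.uint8)); return [(st[i,4],c[i],l==i) for i in range(1,n) if st[i,4]>amin]
for n,box in(('scene0',(290,150,430,262)),('side0',(240,170,360,250))):
    r=load(n); hsv=cv2.cvtColor(r['frame'],cv2.COLOR_RGB2HSV); H,S,V=[hsv[:,:,i].astype(int) for i in range(3)]
    roi=np.zeros(H.shape,bool); roi[box[1]:box[3],box[0]:box[2]]=1
    g=roi&(H>45)&(H<75)&(S>120)&(V>70)
    for a,c,m in comps(r,g,15): print(n,'green',a,c,onplane(r,c,.036)[0])
    b=roi&(H>105)&(H<128)&(S>150)&(V>80)
    b=cv2.morphologyEx(b.astype(np.uint8),cv2.MORPH_CLOSE,np.ones((9,9)))
    cs=comps(r,b,500)
    for a,c,m in cs:
        ys,xs=np.nonzero(m); P=onplane(r,np.c_[xs,ys],.03)[:,:2].astype(np.float32); print('board',a,c,cv2.minAreaRect(P))
E
```

```text
scene0 green 208 [332.3173 197.9856] [0.5521 0.0547 0.036 ]
scene0 green 74 [338.1486 223.7432] [0.6203 0.039  0.036 ]
board 4647 [354.4814 209.1737] ((0.5900812745094299, 0.10385210812091827), (0.15894456207752228, 0.2553336024284363), 10.136346817016602)
side0 green 20 [308.65 218.75] [0.5591 0.0378 0.036 ]
board 2652 [305.1768 209.3729] ((0.5868700742721558, 0.10176119208335876), (0.15989646315574646, 0.25553321838378906), 10.8156099319458)
```

Call:
play_rows([
  [-0.073,-0.062,0.007,0,0,0],
  [-0.146,-0.124,0.014,0,0,0],
  [-0.22,-0.187,0.02,0,0,0],
  [-0.293,-0.25,0.028,0,0,0],
  [-0.366,-0.312,0.035,0,0,0],
], fingers=1, force=40)

```text
clock: 0.78
eef_pos: [0.3779, 0.3773, 0.2288]
tool_rot: [0.179, 0.984, -0.0, 0.0]
wrist_force: [0.3, 0.1, -0.3]
grip_width: -0.001
grip_force: 0.0
```

Call:
play_rows([
  [-0.073,-0.062,0.007,0,0,0],
  [-0.146,-0.124,0.014,0,0,0],
  [-0.22,-0.187,0.02,0,0,0],
  [-0.293,-0.25,0.028,0,0,0],
  [-0.366,-0.312,0.035,0,0,0],
])

```text
clock: 1.4
eef_pos: [0.5174, 0.1251, 0.2078]
tool_rot: [0.179, 0.984, 0.0, -0.0]
wrist_force: [-0.1, -0.6, -1.1]
grip_width: -0.003
grip_force: 0.0
```

Call:
play_rows([
  [-0.05,-0.043,0.007,0,0,0.11],
  [-0.1,-0.086,0.014,0,0,0.22],
  [-0.1,-0.086,0.014,0,0,0.33],
  [-0.1,-0.086,0.014,0,0,0.44],
  [-0.1,-0.086,0.014,0,0,0.55],
])

```text
clock: 2.02
eef_pos: [0.5547, 0.0572, 0.1993]
tool_rot: [0.577, 0.817, -0.0, -0.0]
wrist_force: [0.4, -0.1, 0.1]
grip_width: 0.0
grip_force: 0.0
```

Call:
play_rows([
  [0,0,0,0,0,0.11],
  [0,0,0,0,0,0.11],
  [0,0,0,0,0,0.11],
])

```text
clock: 2.4
eef_pos: [0.5547, 0.0575, 0.1995]
tool_rot: [0.642, 0.767, -0.0, -0.0]
wrist_force: [0.2, -1.0, 0.3]
grip_width: 0.0
grip_force: 0.0
```

```bash
python3 - <<'E'
from h import *
np.set_printoptions(precision=4,suppress=True)
r=shot('wrist','w1');s=robot.get_state();print({k:s[k] for k in('clock','eef_pos','tool_rot','wrist_force','q','grip_width')})
print(np.array(r['cam_to_world'])[:3])
E
```

```text
{'clock': 2.45, 'eef_pos': array([0.5548, 0.0574, 0.1995]), 'tool_rot': array([ 0.6421,  0.7666,  0.    , -0.0001]), 'wrist_force': array([-0.0277, -0.1687, -0.9242]), 'q': array([-0.5084,  0.3434,  0.4163,  1.8911, -0.1694,  0.9415,  0.1629]), 'grip_width': 0.0008950867981034042}
[[ 0.9842  0.1675  0.0572  0.5401]
 [ 0.177  -0.9312 -0.3188  0.1415]
 [-0.0001  0.3239 -0.9461  0.3231]]
```

View pics/w1.png

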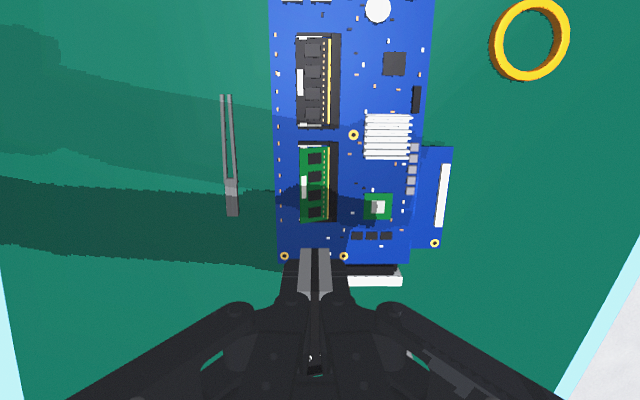

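The wrist view shows the green module at columns 299–332, rows 147–222. Its raised free edge is on the left (col ~300), and the black module is above it at rows 33–128. I'll shift sideways for a second view.

Call:
play_rows([
  [0.05,-0.06,0,0,0,0],
  [0.05,-0.12,0,0,0,0],
  [0.05,-0.12,0,0,0,0],
])

```text
clock: 2.82
eef_pos: [0.4764, 0.0742, 0.1994]
tool_rot: [0.642, 0.767, -0.0, -0.001]
wrist_force: [0.3, -0.4, 0.0]
grip_width: 0.001
grip_force: 0.0
```

```bash
python3 - <<'E'
from h import *
np.set_printoptions(precision=4,suppress=True)
r2=shot('wrist','w2'); r1=load('w1'); ims=[]
for r in(r1,r2):
    c=proj(r,[.552,.055,.04])[0]; x,y=int(c[0])-50,int(c[1])-65
    hsv=cv2.cvtColor(r['frame'],cv2.COLOR_RGB2HSV); H,S,V=[hsv[:,:,i].astype(int) for i in range(3)]
    print((x,y),c)
    im=r['frame'][y:y+120,x:x+80,::-1]; ims.append(cv2.resize(im,None,fx=5,fy=5,interpolation=cv2.INTER_NEAREST))
cv2.imwrite('pics/crop.png',np.hstack(ims))
E
```

```text
(260, 120) [310.3508 185.4242]
(342, 152) [392.5281 217.5095]
```

View pics/crop.png

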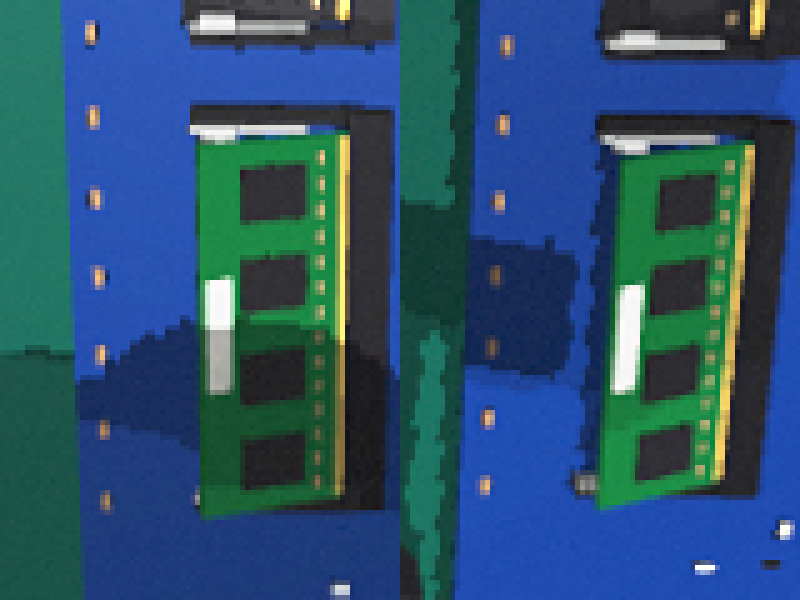

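The crops show the free-edge corners at w1 (299.4,148.6) and (300.2,223.4), and w2 (386.2,183) and (381.4,254). The gold side is at w1 (329.8,147) and (328.6,219), and w2 (413,181.2) and (406.4,248.2). Next I triangulate them.

```bash
python3 - <<'E'
from h import *
np.set_printoptions(precision=4,suppress=True)
r1,r2=load('w1'),load('w2')
# px-centre convention: crop/5 + off - .5
a=np.array([(299.4,148.6),(300.2,223.4),(329.8,147),(328.6,219)])-.5
b=np.array([(386.2,183),(381.4,254),(413,181.2),(406.4,248.2)])-.5
t=tri(r1,a,r2,b);print(t)
e=t[:2,:3];h=t[2:,:3];d=e[0]-e[1];print('len',np.linalg.norm(d),'yaw',np.degrees(np.arctan2(-d[0],d[1])))
me,mh=e.mean(0),h.mean(0);v=me-mh;print('edge mid',me,'gold mid',mh,'span',np.linalg.norm(v),'tilt',np.degrees(np.arctan2(v[2],np.hypot(*v[:2]))))
s=robot.get_state();print(s['clock'],s['eef_pos'],s['tool_rot'],s['wrist_force'])
E
```

```text
[[0.5368 0.0867 0.0435 0.0005]
 [0.5484 0.0208 0.0464 0.0003]
 [0.5621 0.0909 0.0357 0.0001]
 [0.5738 0.0254 0.0357 0.0003]]
len 0.06702869474086602 yaw 9.952755459754341
edge mid [0.5426 0.0538 0.045 ] gold mid [0.568  0.0581 0.0357] span 0.027328088129452345 tilt 19.88273495890717
2.875 [0.4783 0.0744 0.1999] [ 0.6424  0.7664  0.0005 -0.0001] [0.2106 0.5893 0.2809]
```

Length 67 mm, height 45 mm and tilt 20° all agree with the text. Now I move over the edge, with the tips about 15 mm above it.

Call:
play_rows([
  [-0.026,0.051,0.03,0,0,0],
  [-0.053,0.102,0.08,0,0,0],
  [-0.053,0.102,0.15,0,0,0],
  [-0.053,0.102,0.2,0,0,0],
  [-0.053,0.102,0.2,0,0,0],
])

```text
clock: 3.5
eef_pos: [0.544, 0.0532, 0.0775]
tool_rot: [0.643, 0.766, -0.002, -0.001]
wrist_force: [0.4, -1.3, 0.0]
grip_width: -0.0
grip_force: 0.0
```

```bash
python3 - <<'E'
from h import *
np.set_printoptions(precision=4,suppress=True)
r=shot('wrist','w3');s=robot.get_state();print({k:s[k] for k in('clock','eef_pos','tool_rot','wrist_force')})
p=np.array(s['eef_pos'])-[0,0,.019];print('tip px',proj(r,p),'edge mid',proj(r,[.5426,.0538,.045]))
cv2.imwrite('pics/w3c.png',cv2.resize(r['frame'][150:400,200:450,::-1],None,fx=2.4,fy=2.4,interpolation=cv2.INTER_NEAREST))
E
```

```text
{'clock': 3.55, 'eef_pos': array([0.5452, 0.0534, 0.0791]), 'tool_rot': array([ 0.6429,  0.766 , -0.0005, -0.0001]), 'wrist_force': array([ 1.0197, -0.087 ,  0.1492])}
tip px [[316.1436 269.369 ]] edge mid [[311.373  252.4506]]
```

View pics/w3c.png

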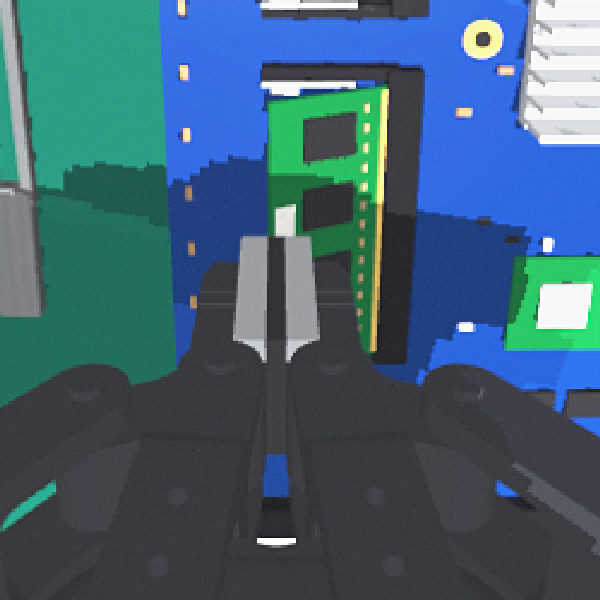

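The tips are over the module, about 2 mm inside the edge line (tip centre projects to (316,269), edge to (311,252)). I'll shift 4 mm further inward so one finger sits squarely on the edge, then descend.

Call:
play_rows([
  [0,0.0065,0.01,0,0,0],
  [0,0.0065,0.02,0,0,0],
  [0,0.0065,0.024,0,0,0],
  [0,0.0065,0.026,0,0,0],
  [0,0.0065,0.026,0,0,0],
])

```text
clock: 4.18
eef_pos: [0.5483, 0.0545, 0.0643]
tool_rot: [0.643, 0.766, 0.0, -0.0]
wrist_force: [-1.1, -0.5, 1.9]
grip_width: -0.002
grip_force: 1.3
```

Call:
play_rows([
  [0,0,0.002,0,0,0],
  [0,0,0.004,0,0,0],
  [0,0,0.006,0,0,0],
  [0,0,0.006,0,0,0],
])

```text
clock: 4.68
eef_pos: [0.5487, 0.0544, 0.0603]
tool_rot: [0.643, 0.766, 0.0, 0.0]
wrist_force: [-1.3, -0.7, 3.1]
grip_width: 0.001
grip_force: 0.9
```

Call:
play_rows([
  [0,0,0.002,0,0,0],
  [0,0,0.004,0,0,0],
  [0,0,0.006,0,0,0],
  [0,0,0.006,0,0,0],
])

```text
clock: 5.18
eef_pos: [0.5481, 0.0543, 0.0566]
tool_rot: [0.643, 0.766, -0.0, -0.0]
wrist_force: [-2.1, -0.5, 3.2]
grip_width: -0.004
grip_force: 1.4
```

Call:
play_rows([
  [0,0,0.001,0,0,0],
  [0,0,0.002,0,0,0],
  [0,0,0.002,0,0,0],
])

```text
clock: 5.55
eef_pos: [0.5483, 0.0544, 0.0555]
tool_rot: [0.643, 0.766, -0.0, -0.0]
wrist_force: [-1.5, -0.7, 2.7]
grip_width: 0.004
grip_force: 1.3
```

Call:
play_rows([
  [0,0,0.001,0,0,0],
  [0,0,0.002,0,0,0],
  [0,0,0.002,0,0,0],
])

```text
clock: 5.92
eef_pos: [0.5483, 0.0544, 0.0543]
tool_rot: [0.643, 0.766, -0.0, -0.0]
wrist_force: [-2.2, -1.0, 3.4]
grip_width: -0.002
grip_force: 1.8
```

Call:
play_rows([
  [0,0,0.001,0,0,0],
  [0,0,0.001,0,0,0],
])

```text
clock: 6.18
eef_pos: [0.5483, 0.0544, 0.0541]
tool_rot: [0.643, 0.766, 0.0, -0.0]
wrist_force: [-3.8, -1.4, 7.5]
grip_width: 0.0
grip_force: 3.5
```

Call:
play_rows([
  [0,0,0.001,0,0,0],
  [0,0,0.001,0,0,0],
])

```text
clock: 6.42
eef_pos: [0.5484, 0.0544, 0.054]
tool_rot: [0.643, 0.766, 0.0, -0.0]
wrist_force: [-4.7, -0.3, 10.8]
grip_width: -0.003
grip_force: 5.7
```

The force is rising while the height stays put at 0.0540, which is the firm stop (tips at 35 mm, chip tops at 35.4). One slightly firmer press, then straight up.

Call:
play_rows([
  [0,0,0.0007,0,0,0],
  [0,0,0.0007,0,0,0],
  [0,0,0.0007,0,0,0],
])

```text
clock: 6.8
eef_pos: [0.5484, 0.0544, 0.054]
tool_rot: [0.643, 0.766, 0.0, -0.0]
wrist_force: [-5.8, -0.6, 14.7]
grip_width: -0.001
grip_force: 7.1
```

Call:
play_rows([
  [0,0,-0.006,0,0,0],
  [0,0,-0.03,0,0,0],
  [0,0,-0.09,0,0,0],
  [0,0,-0.17,0,0,0],
  [0,0,-0.24,0,0,0],
])

```text
clock: 7.42
eef_pos: [0.549, 0.0545, 0.1991]
tool_rot: [0.643, 0.766, 0.001, 0.001]
wrist_force: [0.2, 0.3, 0.4]
grip_width: 0.003
grip_force: 0.0
```

Call:
play_rows([
  [0.05,-0.06,0,0,0,0],
  [0.05,-0.12,0,0,0,0],
  [0.05,-0.12,0,0,0,0],
  [0.05,-0.12,0,0,0,0],
])

```text
clock: 7.92
eef_pos: [0.4734, 0.0716, 0.1975]
tool_rot: [0.643, 0.766, 0.001, 0.001]
wrist_force: [0.3, -0.3, 0.4]
grip_width: -0.0
grip_force: 0.0
```

```bash
python3 - <<'E'
from h import *
np.set_printoptions(precision=4,suppress=True)
r=shot('wrist','w4');s=robot.get_state();print({k:s[k] for k in('clock','eef_pos','tool_rot','wrist_force')})
c=proj(r,[.552,.055,.035])[0];x,y=int(c[0])-50,int(c[1])-65;print(x,y)
X=np.array([.985,.173,0]);m=np.array([.5426,.0538,.045])
cv2.imwrite('pics/w4c.png',cv2.resize(r['frame'][y:y+120,x:x+120,::-1],None,fx=5,fy=5,interpolation=cv2.INTER_NEAREST))
E
```

```text
{'clock': 7.975, 'eef_pos': array([0.4736, 0.0716, 0.1974]), 'tool_rot': array([0.643 , 0.7659, 0.0008, 0.0007]), 'wrist_force': array([ 0.6791,  0.3957, -0.2638])}
344 148
```

View pics/w4c.png

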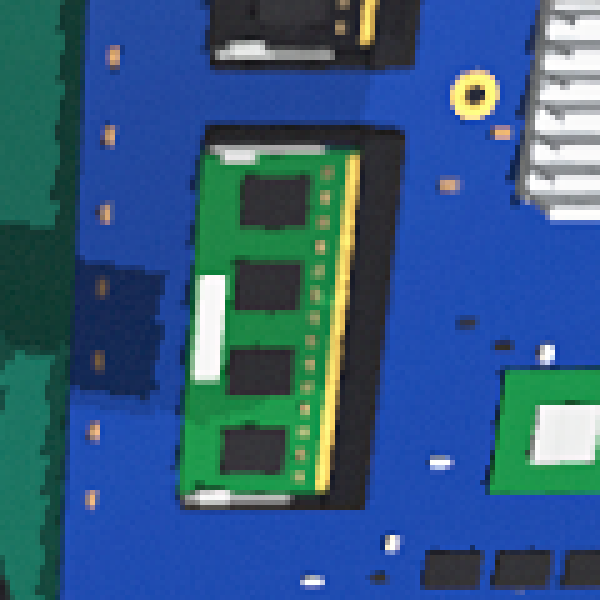

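The module now lies level between its two latch arms (edge at crop cols 180–204, rows 150–495). The heatsink and black module are undisturbed, and the stop held firm at 14.7 N. The hand is about 180 mm away, so I'm handing in.

```bash
python3 -c "
from workcell import robot
print(robot.close_job())"
```

```text
the job is handed in; nothing more can be done
None
```

I pressed the green module down flat to its firm stop at about 15 N, moved the hand about 180 mm clear, and handed the job in; no verdict was returned.

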